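# Clear the flux jar out of the repair cradle and load the LED module

## Task

A flux jar has been left standing in the oblong pocket of the white repair cradle. First move that jar to the shallow open tray, standing upright and never tipped over; then lay the oblong LED module, dots up, flat in the freed pocket.

Things in the scene. Friction and masses are not known exactly. Their poses are not given: they have to be found in the camera images.
- jar: The obstacle: a closed jar, amber glass with a paper label and a black lid, 44 mm in diameter all the way up and 60 mm tall, about 0.12 kg, standing in the oblong pocket of the cradle, not always in its middle. Origin: centre of its underside; z up. (A like jar stands elsewhere on the bench, at the far edge: leave it.)
- pocket (a point): Centre of the grey floor of the oblong pocket in the fixed white cradle (a block 211 x 89 mm, 26 mm high). The pocket is 110 mm (along x) by 65 mm (y), 6 mm deep; its floor lies 20 mm above the bench, the block's top 6 mm above this point. x points along the pocket to a second, square pocket (65 mm, 99.5 mm on) where an 18 mm tall finned heatsink lies and stays; z up.
- led_module: The oblong LED module: a rigid slab 90 mm (x) by 45 mm (y), 30 mm thick, grey with a black upper face carrying rows of white dots, about 0.11 kg, lying dots up on the bench. Origin: centre of its underside; x along its length, z up. Either way round in the pocket is right. (A square tile of 52 mm with the same face lies elsewhere: leave it.)
- tray: Shallow open empty tray of blue plastic, fixed to the bench, 150 mm (x) by 130 mm (y) outside, 20 mm high, walls and floor about 4 to 5 mm thick. Origin: centre of its underside on the bench; z up. It lies to the left or right of the cradle, the LED module to the other side.
Not all that is in view belongs to the job. What is shaped like the jar but red is not meant.

How it is judged:
On the way:
1. the jar stands upright in the tray, let go, while the LED module is not yet near the pocket (x of jar in the frame of tray between -0.056 and 0.056 m and y of jar in the frame of tray between -0.046 and 0.046 m and z of jar in the frame of tray below 0.01 m and angle between jar's own z axis and vertical below 0.17 rad and contact force between the fingers and jar below 0.1 N and linear speed of jar below 0.02 m/s and horizontal distance between led_module and pocket above 0.08 m), for 0.2 s.
At the end, for the whole second after the job is handed in: Jar upright (10 degrees) on the tray floor. LED module dots up on the oblong pocket's floor: centre within 15 mm on each axis, along the pocket within 17 degrees, flat within 5 degrees, underside at most 4 mm above the floor. Both released and at rest (x of jar in the frame of tray between -0.056 and 0.056 m and y of jar in the frame of tray between -0.046 and 0.046 m and z of jar in the frame of tray below 0.01 m and angle between jar's own z axis and vertical below 0.17 rad and contact force between the fingers and jar below 0.1 N and linear speed of each of jar, led_module below 0.02 m/s and x of led_module in the frame of pocket between -0.015 and 0.015 m and y of led_module in the frame of pocket between -0.015 and 0.015 m and z of led_module in the frame of pocket below 0.004 m and angle between led_module's own z axis and vertical below 0.1 rad and angle between the x axis of led_module and the x axis of pocket, either way round below 0.3 rad and contact force between the fingers and led_module below 0.1 N); the robot touches nothing.
It fails at once if the jar is tipped over (more than 45 degrees) (angle between jar's own z axis and vertical above 0.785 rad).
It also fails if it takes over 54 s, if anything falls off the work surface, if the arm or the gripper's body presses on something with over 40 N, if the wrist force passes 120 N, or if a joint passes its speed limit or range.

## Robot

A 6-joint arm with a two-finger parallel gripper is mounted at the origin on the work surface. World frame = base frame: x ahead of the robot, y to its left, z up, the work surface at z = 0. Lengths are in m, angles in rad, forces in N, time in s.
With the tool pointing down it reaches from about 0.375 to 0.975 m from the base axis. Payload 3.8 kg.
Tool frame: the origin (TCP) lies midway between the tips of the shut fingers; the grasp point (between the pads) lies 19 mm behind it; z points along the fingers, y is the line along which they close (so a half turn about z gives the same grasp; the last joint's range is limited). The gripper opens to 85 mm and grips with 20 to 120 N. Pads are 22 mm wide; open, the fingers measure 114 mm over their backs; the gripper's body (76 mm by 85 mm) begins 54 mm behind the grasp point. The pads swing forward as they close: fully open they stand 13 mm farther back than shut.
Start: joints at [1.252, 0.264, 1.604, -0, 1.274, -0.037], TCP at [0.188, 0.648, 0.192] pointing down, gripper open.
Joint ranges: [-2.63, 2.63], [-0.94, 2.18], [0.31, 2.57], [-1.31, 4.45], [0, 2.66], [-2.55, 2.55]. Speed limits (rad/s): [2.57, 2.57, 3.14, 3.14, 3.14, 3.14].

## Interface

Orientations are given as a rotation vector (axis times angle).
In Python, from workcell import bot gives the robot as it stands.
- The arm moves only by the tool jog_arm, never from a script. Its argument "motion" is a list of rows, each a list of 5 numbers: the opening, from -1 (shut) to 1 (fully open), then the shift along the tool's x, y, z in mm, then the turn about the tool's z in degrees. In form: [[claw, x, y, z, twist], ...]. A call has 1 to 10 rows; each row shifts and turns the commanded pose from where the row before left it, along the tool's axes as they then stand; what a row does not reach is not made up. A row lasts 1/12 s, in which the tool goes at most 41.7 mm and 7.16 degrees, less where a joint would pass 70% of its speed; a pose out of reach is approached as far as the arm can. A call with a gripper value outside its range is refused whole. The fingers move at their own pace and stop on an object; "force" is the grip in N (left out, the last holds). Time passes only in rows, so rows that do not move let the fingers close. It gives the time, the measured TCP pose, the force, the opening and the grip force at its end, in the units of the state.
- bot.read_state(): the state, without advancing time (a new reading comes with each control period).
- bot.read_camera(name): name is "scene" or "top" or "wrist"; returns (picture, depth): 480x640x3 uint8, red, green, blue; 480x640 float32, m along the optical axis (not along the pixel's ray), 0 where there is no reading.
- bot.get_calibration(name): a dict with "vfov" (degrees; the focal length in pixels is half the picture's height over the tangent of half this angle, whatever the lens; pixels are square), "cx", "cy" (the principal point, pixels), "rvec" (rotation vector, rad) and "tvec" (3), from world to camera coordinates, as OpenCV has them; the wrist camera has in their place "tool_from_camera" (4x4, takes a point from camera to tool coordinates, whose origin is the TCP and whose axes are the flange's). Camera axes: x right, y down, z forward; pixel columns grow to the right and rows downward; lengths in m; the calibration is good to about 2 mm. A picture is of the moment at which its call begins: read the wrist's pose just before it. get_calibration takes no time and is no camera call.
- bot.finish_job(): hands the job in; it is judged then, once.
The state is a dict: "time": time; "q": joint angles; "joint_vel": joint speeds; "joint_torque": joint torques, N m; "tool_pos": TCP position; "tcp_rot": TCP orientation; "wrist_force": force on the tool from outside, world axes, zero at the start; "torque": the same for the moment, N m; "width": opening from 0.0 (shut) to 1.0 (fully open); "grip_force": force on a finger pad.
Only numpy, scipy, OpenCV 4.12 (cv2) and the standard library are available. Lean on these libraries where they do the work, as an engineer would, in place of code of your own. Each camera call takes 0.05 s, during which the arm holds its last target. There are 200 camera calls.

## Working session

There is one attempt and no reset: what is moved stays moved. The work goes in short steps, Python scripts to look and compute and a tool call to move; the robot and the scene stay as the last step left them, time stands still between calls to the robot, and variables do not carry over. Pictures are saved under pics/ and viewed, at most 10 in all, crops included, and the job is handed in when it is done.

Besides the shell and the picture viewer there is one more tool, called after "Emit:" in YAML: its name, and indented under it one key for each argument. jog_arm: Moves the arm, as the interface text tells. Its arguments: {"type":"object","properties":{"motion":{"type":"array"},"force":{"type":"number"}},"required":["motion"]}

```bash
mkdir -p pics; cat > h.py <<'E'
import numpy as np,cv2
from workcell import bot
from scipy.spatial.transform import Rotation as R
def cam(name):
    c=bot.get_calibration(name); f=240/np.tan(np.radians(c['vfov'])/2)
    if name=='wrist':
        s=bot.read_state(); T=np.eye(4);T[:3,:3]=R.from_rotvec(s['tcp_rot']).as_matrix();T[:3,3]=s['tool_pos']
        M=T@np.array(c['tool_from_camera'])
    else:
        E=np.eye(4);E[:3,:3]=R.from_rotvec(np.ravel(c['rvec'])).as_matrix();E[:3,3]=np.ravel(c['tvec']);M=np.linalg.inv(E)
    return f,c['cx'],c['cy'],M
def grab(name):
    k=cam(name);p,d=bot.read_camera(name);return k,p,d
def cloud(k,d):
    f,cx,cy,M=k;v,u=np.mgrid[:480,:640]
    P=np.stack([(u-cx)/f*d,(v-cy)/f*d,d],-1);return P@M[:3,:3].T+M[:3,3]
def plane(k,uv,z):
    f,cx,cy,M=k;uv=np.atleast_2d(uv).astype(float)
    r=np.c_[(uv[:,0]-cx)/f,(uv[:,1]-cy)/f,np.ones(len(uv))]@M[:3,:3].T
    return M[:3,3]+r*((z-M[2,3])/r[:,2])[:,None]
def proj(k,P):
    f,cx,cy,M=k;q=(np.atleast_2d(P)-M[:3,3])@M[:3,:3];return np.c_[f*q[:,0]/q[:,2]+cx,f*q[:,1]/q[:,2]+cy]
E
python3 - <<'E'
from h import *
print(bot.read_state())
for n in('top','scene'):
    k,p,d=grab(n);cv2.imwrite(f'pics/{n}0.png',p[...,::-1]);np.savez(f'{n}0.npz',p=p,d=d)
    c=bot.get_calibration(n);print(n,k[0],k[3][:3,3].round(3), {a:b for a,b in c.items() if a not in('rvec','tvec')},(d>0).mean())
print(bot.get_calibration('wrist'))
E
```

```text
{'time': 0.0, 'q': array([ 1.25210620e+00,  2.64768445e-01,  1.60544215e+00, -2.67946323e-07,
        1.27365739e+00, -3.68970460e-02]), 'joint_vel': array([-0.00154924,  0.00017095, -0.00096616,  0.00202503, -0.00012788,
        0.0007679 ]), 'joint_torque': array([-2.63662630e-03, -5.15094566e+01, -3.67320979e+01, -3.01265436e-04,
        1.28016292e-02,  1.15633250e-05]), 'tool_pos': array([0.18743939, 0.6475782 , 0.190815  ]), 'tcp_rot': array([-0.44111958, -3.11006091,  0.00351736]), 'wrist_force': array([-0.68413232,  0.25969774,  0.74951324]), 'torque': array([ 0.02618108, -0.02237386, -0.03366437]), 'grip_force': 0.0, 'width': 0.9989422715995001}
top 521.3760345324795 [0.357 0.018 1.036] {'vfov': 49.43515529461148, 'cx': 319.092423995718, 'cy': 237.88687219914306} 0.99630859375
scene 471.59459118973746 [ 1.118 -0.284  0.575] {'vfov': 53.94415027776994, 'cx': 314.9897277689655, 'cy': 237.71885998447226} 0.9958984375
{'vfov': 59.34578608558887, 'cx': 317.76261926154643, 'cy': 248.15008011256506, 'tool_from_camera': array([[-4.03837135e-04, -9.62561565e-01, -2.71062853e-01,
         6.70288410e-02],
       [ 9.99999587e-01, -1.67937232e-04, -8.93471905e-04,
         8.93553797e-05],
       [ 8.14500169e-04, -2.71063102e-01,  9.62561235e-01,
        -1.82878221e-01],
       [ 0.00000000e+00,  0.00000000e+00,  0.00000000e+00,
         1.00000000e+00]])}
```

View pics/top0.png

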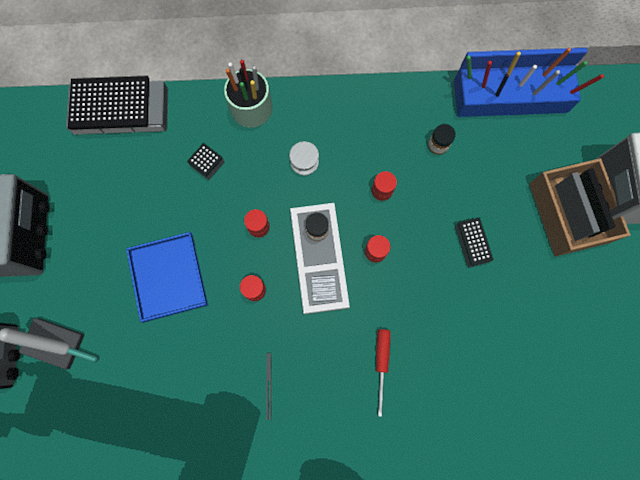

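View pics/scene0.png

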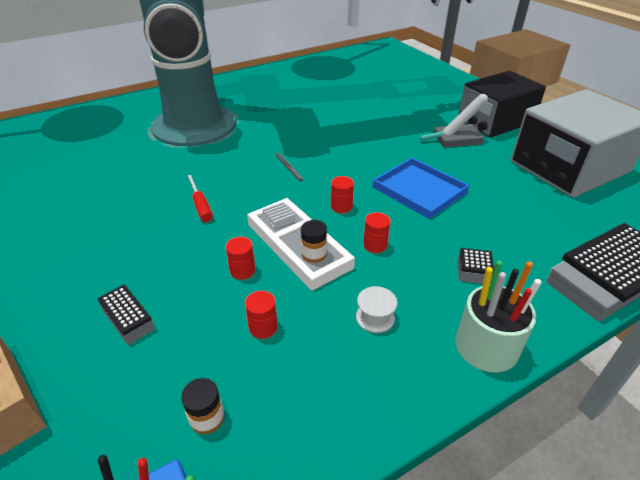

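The top view shows the jar in the cradle at (317,225), the cradle at (320,258) with its square pocket toward the robot, and the tray at (167,277). The LED module is at (474,242), and red decoys stand at (256,222), (251,287), (385,185) and (378,248). The scene view agrees with this layout.

```bash
cat > m.py <<'E'
from h import *
def rect(k,m,z,lab):
    cs,_=cv2.findContours(m.astype(np.uint8),cv2.RETR_EXTERNAL,cv2.CHAIN_APPROX_NONE)
    c=max(cs,key=cv2.contourArea)[:,0]
    P=plane(k,c,z)[:,:2]; r=cv2.minAreaRect((P*1000).astype(np.float32))
    b=cv2.boxPoints(r);e=max((b[1]-b[0],b[2]-b[1]),key=np.linalg.norm)
    print(lab,'c',np.round(r[0],1),'size',np.round(r[1],1),'long axis deg',np.degrees(np.arctan2(e[1],e[0])).round(1))
    return np.array(r[0]),e/np.linalg.norm(e)
E
python3 - <<'E'
from m import *
D=np.load('top0.npz');p,d=D['p'].astype(int),D['d'];k=cam('top');X=cloud(k,d);Z=X[...,2]
def box(u0,v0,u1,v1):
    m=np.zeros((480,640),bool);m[v0:v1,u0:u1]=1;return m
r,g,b=p[...,0],p[...,1],p[...,2]
notgreen=~((g>r+30))
c,e=rect(k,box(280,195,360,320)&notgreen&(Z>.012)&(Z<.05)|box(280,195,360,320)&(p.min(-1)>150),.026,'cradle')
e=e if e[0]<0 else -e; print('pocket',(c-38.5*e).round(1),'x axis',e.round(3))
rect(k,box(110,220,220,330)&(b>g+40)&(b>r+60),.018,'tray')
lm=box(445,205,505,280)&(Z>.022);rect(k,lm,.030,'led');print('ledZ',np.median(Z[lm]),'bench',np.median(Z[box(200,330,260,360)]))
jm=box(295,205,340,245)&(Z>.07);
cs,_=cv2.findContours(jm.astype(np.uint8),0,1);(u,v),rad=cv2.minEnclosingCircle(max(cs,key=cv2.contourArea))
print('jar',plane(k,[u,v],.08),'diam',2*rad/k[0]*(k[3][2,3]-.08),np.median(Z[jm]))
for (u,v) in((256,222),(251,287),(385,185),(378,248),(304,155)):
    q=X[v,u];print('other',q.round(3))
# same jar in scene cam
D=np.load('scene0.npz');ks=cam('scene');S=cloud(ks,D['d'])
m=(abs(S[...,2]-.08)<.004)&(np.hypot(S[...,0]-X[jm][:,0].mean(),S[...,1]-X[jm][:,1].mean())<.03)
print('scene jar',S[m].mean(0),np.ptp(S[m],axis=0),'top mean',X[jm].mean(0))
m=(abs(S[...,2]-.03)<.003)&(np.hypot(S[...,0]-X[lm][:,0].mean(),S[...,1]-X[lm][:,1].mean())<.06)
print('scene led',S[m].mean(0))
E
```

```text
cradle c [545.5   8. ] size [212.1  89.7] long axis deg 5.2
pocket [583.8  11.5] x axis [-0.996 -0.091]
tray c [521.1 310.7] size [151.9 133. ] long axis deg 12.6
led c [ 563.7 -302. ] size [92.  48.2] long axis deg 10.6
ledZ 0.03091389191074967 bench 0.0007907714734883831
jar [[0.59917352 0.00858198 0.08      ]] diam 0.04349735678781628 0.08103098416830407
other [0.611 0.127 0.062]
other [0.486 0.138 0.06 ]
other [ 0.676 -0.128  0.06 ]
other [ 0.55  -0.105  0.061]
other [0.754 0.029 0.038]
scene jar [0.60230763 0.00906876 0.07904464] [0.04399493 0.0433838  0.00514676] top mean [0.59560455 0.0091746  0.09386669]
scene led [ 0.56722621 -0.3017675   0.02923712]
```

Emit:
jog_arm:
  motion:
    - [1, 0, 0, -25, -5.4]
    - [1, 0, 0, -25, -5.4]
    - [1, 0, 0, -10, -5.3]
    - [1, -21, -33, 0, 0]
    - [1, -21, -33, 0, 0]
    - [1, -21, -33, 0, 0]
    - [1, -21, -33, 0, 0]
    - [1, -21, -33, 0, 0]
    - [1, -21, -33, 0, 0]
    - [1, -21, -33, 0, 0]
  force: 40

```text
time: 0.93
tool_pos: [0.3349, 0.4153, 0.2517]
tcp_rot: [-0.001, -3.141, 0.001]
wrist_force: [-0.0, 0.1, 1.0]
width: 1.0
grip_force: 0.0
```

Emit:
jog_arm:
  motion:
    - [1, -22, -34, 0, 0]
    - [1, -22, -34, 0, 0]
    - [1, -22, -34, 0, 0]
    - [1, -22, -34, 0, 0]
    - [1, -22, -34, 0, 0]
    - [1, -22, -34, 0, 0]
    - [1, -22, -34, 0, 0]
    - [1, -22, -34, 0, 0]
    - [1, -22, -34, 0, 0]
    - [1, -22, -34, 0, 0]

```text
time: 1.77
tool_pos: [0.5546, 0.0751, 0.2518]
tcp_rot: [-0.002, -3.141, -0.0]
wrist_force: [1.1, 0.2, 0.2]
width: 1.001
grip_force: 0.0
```

Emit:
jog_arm:
  motion:
    - [1, -15, -33, 0, 0]
    - [1, -15, -33, 0, 0]
    - [1, 0, 0, 0, 0]
    - [1, 0, 0, 0, 0]
    - [1, 0, 0, 0, 0]

```text
time: 2.18
tool_pos: [0.5837, 0.0112, 0.2515]
tcp_rot: [-0.003, -3.14, -0.001]
wrist_force: [-0.5, 0.0, -0.0]
width: 1.0
grip_force: 0.0
```

```bash
python3 - <<'E'
from m import *
k,p,d=grab('wrist');cv2.imwrite('pics/w1.png',p[...,::-1]);np.savez('w1.npz',p=p,d=d)
X=cloud(k,d);Z=X[...,2];print(bot.read_state()['tool_pos'],k[3][:3,3])
m=(Z>.07)&(Z<.09)&(np.hypot(X[...,0]-.6,X[...,1]-.009)<.04);P=X[m]
print('lid',P.mean(0),P.min(0),P.max(0))
for a in(0,1):print(np.percentile(P[:,a],[1,99]))
E
```

```text
[0.58357528 0.0118144  0.25171845] [0.51686497 0.01078739 0.43449309]
lid [0.59949932 0.00930758 0.08097405] [ 0.57878497 -0.0117992   0.07012663] [0.62223253 0.03061558 0.08368353]
[0.57942145 0.62077031]
[-0.01078069  0.02967384]
```

View pics/w1.png

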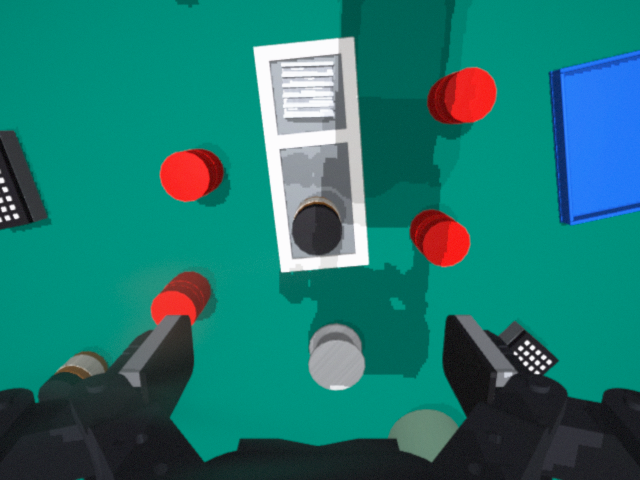

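The wrist view confirms the amber jar, with its lid at (317,227), in the oblong pocket. Its centre comes out at (0.600, 0.0095) and z 0.081, and the heatsink lies on the robot side.

Emit:
jog_arm:
  motion:
    - [1, -16, -2, 20, 0]
    - [1, 0, 0, 35, 0]
    - [1, 0, 0, 35, 0]
    - [1, 0, 0, 35, 0]
    - [1, 0, 0, 35, 0]
    - [1, 0, 0, 30, 0]
    - [1, 0, 0, 22, 0]
    - [1, 0, 0, 0, 0]
    - [1, 0, 0, 0, 0]

```text
time: 2.98
tool_pos: [0.5983, 0.0105, 0.039]
tcp_rot: [0.002, -3.138, -0.0]
wrist_force: [0.2, -0.1, 0.5]
width: 0.998
grip_force: 0.0
```

Emit:
jog_arm:
  motion:
    - [-0.2, 0, 0, 0, 0]
    - [-0.4, 0, 0, 0, 0]
    - [-0.4, 0, 0, 0, 0]
    - [-0.4, 0, 0, 0, 0]
    - [-0.4, 0, 0, 0, 0]
    - [-0.4, 0, 0, 0, 0]
    - [-0.4, 0, 0, 0, 0]
    - [-0.4, 0, 0, 0, 0]
  force: 30

```text
time: 3.65
tool_pos: [0.6006, 0.0089, 0.0408]
tcp_rot: [0.001, 3.141, -0.0]
wrist_force: [-0.8, 0.8, 3.6]
width: 0.297
grip_force: 1.8
```

```bash
python3 - <<'E'
from m import *
k,p,d=grab('wrist');a=cv2.resize(p[:,:,::-1],(400,300))
k2,p2,d2=grab('scene');np.savez('s1.npz',p=p2,d=d2)
b=cv2.resize(p2[150:350,180:447,::-1],(400,300));cv2.imwrite('pics/c2.png',np.hstack([a,b]))
print(bot.read_state())
E
```

```text
{'time': 3.75, 'q': array([-2.65857808e-02,  2.60762554e-01,  1.90583770e+00, -3.90236677e-05,
        9.74267450e-01, -1.59642901e+00]), 'joint_vel': array([-0.00123321,  0.00077261, -0.00133006, -0.00055557,  0.00025834,
       -0.00169191]), 'joint_torque': array([ 5.59284515e-02, -4.38204682e+01, -3.02730632e+01,  3.40956892e-02,
       -3.15633751e-01, -2.34682899e-03]), 'tool_pos': array([0.60058917, 0.00892542, 0.04079557]), 'tcp_rot': array([ 1.46236984e-03,  3.14086845e+00, -8.04165780e-05]), 'wrist_force': array([-0.47601848,  0.19980695,  4.96215222]), 'torque': array([0.00419876, 0.10137886, 0.01776665]), 'grip_force': 2.271733023226261, 'width': 0.2952883773329086}
```

View pics/c2.png

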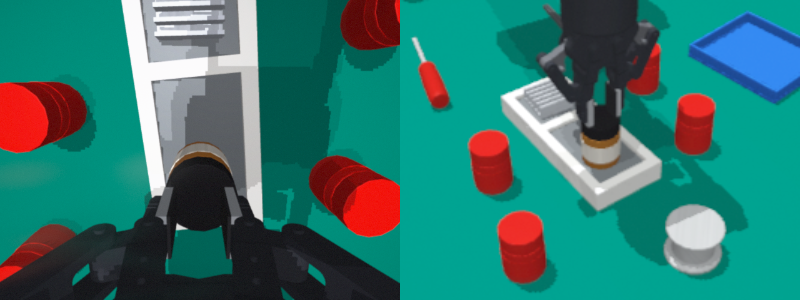

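```bash
python3 - <<'E'
from m import *
D=np.load('s1.npz');k=cam('scene');X=cloud(k,D['d']);p=D['p'].astype(int)
# jar body: paper label / amber pixels, height .03-.06 near
m=(np.hypot(X[...,0]-.6,X[...,1]-.009)<.045)&(X[...,2]>.03)&(X[...,2]<.058)
P=X[m];fit=lambda P:np.linalg.lstsq(np.c_[2*P[:,:2],np.ones(len(P))],(P[:,:2]**2).sum(1),rcond=None)[0]
c=fit(P);print('axis',c[:2],'r',np.sqrt(c[2]+c[0]**2+c[1]**2),len(P))
for a in(.03,.038,.046,.052):
    Q=P[abs(P[:,2]-a)<.005];print(a,Q.mean(0).round(4))
k,p,d=grab('wrist');X=cloud(k,d);m=(abs(X[...,2]-.081)<.004)&(np.hypot(X[...,0]-.6,X[...,1]-.009)<.04)
print('lid',X[m].min(0),X[m].max(0),X[m].mean(0))
E
```

```text
axis [0.60048537 0.0101736 ] r 0.021661577377304665 332
0.03 [0.6148 0.0022 0.0328]
0.038 [0.615  0.0017 0.0379]
0.046 [0.6143 0.0014 0.0464]
0.052 [0.6147 0.0022 0.0518]
lid [ 0.57842103 -0.011095    0.07700981] [0.6226139  0.0314825  0.08499932] [0.59820154 0.0090281  0.08110899]
```

Emit:
jog_arm:
  motion:
    - [-1, 0, 0, 0, 0]
    - [-1, 0, 0, 0, 0]
    - [-1, 0, 0, 0, 0]
    - [-1, 0, 0, 0, 0]
    - [-1, 0, 0, 0, 0]
  force: 30

```text
time: 4.22
tool_pos: [0.6046, 0.0117, 0.0452]
tcp_rot: [0.003, 3.133, 0.006]
wrist_force: [-1.5, 8.1, 19.5]
width: 0.002
grip_force: 9.1
```

```bash
python3 - <<'E'
from m import *
k,p,d=grab('wrist');a=cv2.resize(p[:,:,::-1],(400,300))
X=cloud(k,d);m=(abs(X[...,2]-.081)<.006)&(np.hypot(X[...,0]-.6,X[...,1]-.009)<.04)
print('lid',X[m].min(0),X[m].max(0),X[m].mean(0))
k2,p2,d2=grab('scene');np.savez('s2.npz',p=p2,d=d2)
b=cv2.resize(p2[150:300,230:430,::-1],(400,300),interpolation=cv2.INTER_CUBIC);cv2.imwrite('pics/c3.png',np.hstack([a,b]))
s=bot.read_state();print({n:np.round(s[n],3) for n in('tool_pos','wrist_force','width','grip_force','torque')})
E
```

```text
lid [ 0.58161969 -0.02104237  0.07503193] [0.62233191 0.02324118 0.08699965] [ 0.59592757 -0.00235801  0.08238781]
{'tool_pos': array([0.605, 0.012, 0.045]), 'wrist_force': array([-2.18 ,  7.558, 19.774]), 'width': np.float64(-0.002), 'grip_force': np.float64(9.078), 'torque': array([ 1.421,  0.417, -0.028])}
```

View pics/c3.png

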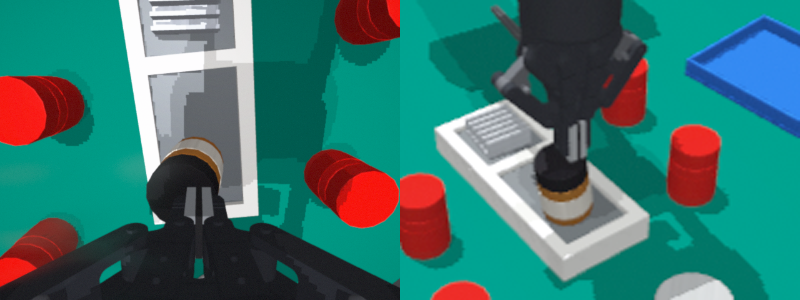

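```bash
python3 - <<'E'
from m import *
D=np.load('s2.npz');k=cam('scene');X=cloud(k,D['d'])
for v in range(205,240,3):
    print(v,[tuple((X[v,u]*1000).round().astype(int)) for u in (306,312,317,322,326)])
k,p,d=grab('wrist');W=cloud(k,d)
print('wrist')
for v in range(285,400,12):
    print(v,[tuple((W[v,u]*1000).round().astype(int)) for u in (300,312,320,330,345)])
E
```

```text
205 [(np.int64(610), np.int64(-7), np.int64(138)), (np.int64(618), np.int64(-1), np.int64(140)), (np.int64(616), np.int64(9), np.int64(136)), (np.int64(617), np.int64(17), np.int64(133)), (np.int64(617), np.int64(25), np.int64(130))]
208 [(np.int64(616), np.int64(-11), np.int64(138)), (np.int64(616), np.int64(0), np.int64(133)), (np.int64(615), np.int64(9), np.int64(129)), (np.int64(617), np.int64(17), np.int64(127)), (np.int64(478), np.int64(111), np.int64(-1))]
211 [(np.int64(618), np.int64(-11), np.int64(133)), (np.int64(616), np.int64(0), np.int64(127)), (np.int64(613), np.int64(11), np.int64(121)), (np.int64(615), np.int64(19), np.int64(120)), (np.int64(486), np.int64(106), np.int64(-1))]
214 [(np.int64(600), np.int64(-2), np.int64(112)), (np.int64(611), np.int64(3), np.int64(117)), (np.int64(616), np.int64(9), np.int64(118)), (np.int64(614), np.int64(19), np.int64(113)), (np.int64(494), np.int64(101), np.int64(-1))]
217 [(np.int64(601), np.int64(-3), np.int64(106)), (np.int64(613), np.int64(2), np.int64(113)), (np.int64(618), np.int64(8), np.int64(114)), (np.int64(617), np.int6
[... 3288 characters left out ...]
]
369 [(np.int64(593), np.int64(7), np.int64(137)), (np.int64(602), np.int64(9), np.int64(123)), (np.int64(602), np.int64(12), np.int64(123)), (np.int64(593), np.int64(14), np.int64(136)), (np.int64(594), np.int64(18), np.int64(135))]
381 [(np.int64(593), np.int64(7), np.int64(142)), (np.int64(606), np.int64(9), np.int64(123)), (np.int64(606), np.int64(12), np.int64(123)), (np.int64(594), np.int64(14), np.int64(140)), (np.int64(594), np.int64(17), np.int64(141))]
393 [(np.int64(590), np.int64(7), np.int64(151)), (np.int64(610), np.int64(9), np.int64(123)), (np.int64(609), np.int64(12), np.int64(123)), (np.int64(597), np.int64(14), np.int64(141)), (np.int64(588), np.int64(16), np.int64(153))]
```

The fingers shut on top of the lid. Their true tips are at z≈0.085 while the reported TCP is at 0.045, so they really end about 40 mm short of the nominal TCP. I'll lift gently, let the jar settle, and measure the fingertips in free air.

Emit:
jog_arm:
  motion:
    - [-1, 0, 0, -2, 0]
    - [-1, 0, 0, -2, 0]
    - [-1, 0, 0, -3, 0]
    - [-1, 0, 0, -4, 0]
    - [-1, 0, 0, -5, 0]
    - [-1, 0, 0, -20, 0]
    - [-1, 0, 0, -30, 0]
    - [-1, 0, 0, -34, 0]
    - [-1, 0, 0, 0, 0]
    - [-1, 0, 0, 0, 0]

```text
time: 5.2
tool_pos: [0.6024, 0.0087, 0.1432]
tcp_rot: [0.002, 3.136, -0.0]
wrist_force: [-0.4, -0.5, -0.2]
width: -0.004
grip_force: 0.0
```

```bash
python3 - <<'E'
from m import *
s=bot.read_state();print({n:np.round(s[n],3) for n in('tool_pos','tcp_rot','wrist_force','width','grip_force')})
k,p,d=grab('wrist');X=cloud(k,d);np.savez('w3.npz',p=p,d=d)
k2,p2,d2=grab('scene');S=cloud(k2,d2)
cv2.imwrite('pics/c4.png',np.hstack([cv2.resize(p[:,:,::-1],(400,300)),cv2.resize(p2[100:300,200:467,::-1],(400,300))]))
x,y,z=s['tool_pos']
near=np.hypot(S[...,0]-x,S[...,1]-y)<.035
h=np.histogram(S[near][:,2],bins=np.arange(0,.26,.01));print(list(zip((h[1][:-1]*1000).astype(int),h[0])))
near=np.hypot(X[...,0]-x,X[...,1]-y)<.035
h=np.histogram(X[near][:,2],bins=np.arange(0,.26,.01));print(list(zip((h[1][:-1]*1000).astype(int),h[0])))
m=(abs(X[...,2]-.081)<.006)&(np.hypot(X[...,0]-.6,X[...,1]-.009)<.05);print('lid',X[m].min(0),X[m].max(0),X[m].mean(0))
E
```

```text
{'tool_pos': array([0.602, 0.009, 0.143]), 'tcp_rot': array([ 2.000e-03,  3.136e+00, -0.000e+00]), 'wrist_force': array([-0.433, -0.524, -0.216]), 'width': np.float64(-0.004), 'grip_force': np.float64(0.0)}
[(np.int64(0), np.int64(0)), (np.int64(10), np.int64(234)), (np.int64(20), np.int64(249)), (np.int64(30), np.int64(111)), (np.int64(40), np.int64(120)), (np.int64(50), np.int64(127)), (np.int64(60), np.int64(117)), (np.int64(70), np.int64(403)), (np.int64(80), np.int64(57)), (np.int64(90), np.int64(0)), (np.int64(100), np.int64(0)), (np.int64(110), np.int64(0)), (np.int64(120), np.int64(0)), (np.int64(130), np.int64(0)), (np.int64(140), np.int64(0)), (np.int64(150), np.int64(0)), (np.int64(160), np.int64(0)), (np.int64(170), np.int64(2)), (np.int64(180), np.int64(67)), (np.int64(190), np.int64(116)), (np.int64(200), np.int64(125)), (np.int64(210), np.int64(102)), (np.int64(220), np.int64(196)), (np.int64(230), np.int64(284)), (np.int64(240), np.int64(221))]
[(np.int64(0), np.int64(0)), (np.int64(10), np.int64(34)), (np.int64(20), np.int64(2607)), (np.int64(30), np.int64(99)), (np.int64(40), np.int64(125)), (np.int64(50), np.int64(203)), (np.int64(60), np.int64(152)), (np.int64(70), np.int64(298)), (np.int64(80), np.int64(3785)), (np.int64(90), np.int64(0)), (np.int64(100), np.int64(0)), (np.int64(110), np.int64(0)), (np.int64(120), np.int64(0)), (np.int64(130), np.int64(0)), (np.int64(140), np.int64(0)), (np.int64(150), np.int64(0)), (np.int64(160), np.int64(0)), (np.int64(170), np.int64(0)), (np.int64(180), np.int64(110)), (np.int64(190), np.int64(943)), (np.int64(200), np.int64(1170)), (np.int64(210), np.int64(1031)), (np.int64(220), np.int64(2760)), (np.int64(230), np.int64(8384)), (np.int64(240), np.int64(7186))]
lid [ 0.57864609 -0.0122981   0.07508687] [0.62195686 0.0312127  0.08357039] [0.59963156 0.00944194 0.0811434 ]
```

View pics/c4.png

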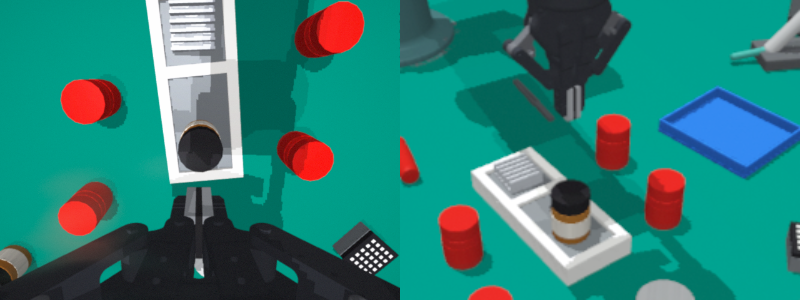

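The jar has righted itself at (0.600, 0.0095). The shut tips are about 38 mm above the reported TCP, so I'll descend to a reported z near 0.

Emit:
jog_arm:
  motion:
    - [1, 0, 0, 0, 0]
    - [1, 0, 0, 0, 0]
    - [1, 0, 0, 0, 0]
    - [1, 0, 0, 0, 0]
    - [1, 0, 0, 0, 0]
    - [1, 0, 0, 0, 0]

```text
time: 5.8
tool_pos: [0.6, 0.009, 0.1398]
tcp_rot: [-0.001, -3.141, 0.0]
wrist_force: [0.4, 0.4, -0.3]
width: 0.847
grip_force: 0.0
```

Emit:
jog_arm:
  motion:
    - [1, 0, 0, 25, 0]
    - [1, 0, 0, 25, 0]
    - [1, 0, 0, 25, 0]
    - [1, 0, 0, 20, 0]
    - [1, 0, 0, 20, 0]
    - [1, 0, 0, 14, 0]
    - [1, 0, 0, 12, 0]
    - [1, 0, 0, 0, 0]
    - [1, 0, 0, 0, 0]

```text
time: 6.55
tool_pos: [0.5997, 0.0091, -0.0013]
tcp_rot: [-0.001, -3.14, -0.0]
wrist_force: [1.2, -0.3, -0.4]
width: 0.998
grip_force: 0.0
```

Emit:
jog_arm:
  motion:
    - [0.2, 0, 0, 0, 0]
    - [0, 0, 0, 0, 0]
    - [-0.1, 0, 0, 0, 0]
    - [-0.2, 0, 0, 0, 0]
    - [-0.3, 0, 0, 0, 0]
    - [-0.3, 0, 0, 0, 0]
    - [-0.3, 0, 0, 0, 0]
  force: 30

```text
time: 7.13
tool_pos: [0.6014, 0.0091, 0.0006]
tcp_rot: [0.001, 3.139, 0.0]
wrist_force: [-0.7, 0.5, 5.3]
width: 0.514
grip_force: 31.1
```

Emit:
jog_arm:
  motion:
    - [-0.3, 0, 0, -5, 0]
    - [-0.3, 0, 0, -10, 0]
    - [-0.3, 0, 0, -18, 0]
    - [-0.3, 0, 0, -20, 0]
    - [-0.3, 0, 0, -18, 0]
    - [-0.3, 0, 0, -9, 0]
    - [-0.3, 2, 8, 0, 0]
    - [-0.3, 4, 16, 0, 0]
  force: 40

```text
time: 7.8
tool_pos: [0.5948, 0.0323, 0.0797]
tcp_rot: [0.004, 3.14, -0.001]
wrist_force: [0.2, 0.9, -2.5]
width: 0.502
grip_force: 40.9
```

Emit:
jog_arm:
  motion:
    - [-0.3, 6, 22, 0, 0]
    - [-0.3, 7, 26, 0, 0]
    - [-0.3, 7, 26, 0, 0]
    - [-0.3, 7, 26, 0, 0]
    - [-0.3, 7, 26, 0, 0]
    - [-0.3, 7, 26, 0, 0]
    - [-0.3, 7, 26, 0, 0]
    - [-0.3, 7, 26, 0, 0]
    - [-0.3, 6, 26, 0, 0]

```text
time: 8.55
tool_pos: [0.5311, 0.2642, 0.0775]
tcp_rot: [-0.001, -3.139, 0.002]
wrist_force: [0.5, 0.2, -1.8]
width: 0.503
grip_force: 40.9
```

Emit:
jog_arm:
  motion:
    - [-0.3, 6, 20, 0, 0]
    - [-0.3, 5, 16, 0, 0]
    - [-0.3, 3, 12, 0, 0]
    - [-0.3, 0, 0, 0, 0]
    - [-0.3, 0, 0, 0, 0]
    - [-0.3, 0, 0, 0, 0]

```text
time: 9.05
tool_pos: [0.5191, 0.3103, 0.0785]
tcp_rot: [-0.001, -3.141, 0.002]
wrist_force: [-0.8, -0.6, -1.6]
width: 0.503
grip_force: 41.0
```

```bash
cat > jar.py <<'E'
from m import *
def jar():
    s=bot.read_state();x,y,z=s['tool_pos'];print({n:np.round(s[n],3) for n in('time','tool_pos','wrist_force','width','grip_force')})
    k,p,d=grab('scene');S=cloud(k,d);p=p.astype(int)
    near=(np.hypot(S[...,0]-x,S[...,1]-y)<.05)&(S[...,2]<.2)
    lab=near&(p.min(-1)>110)&(abs(p[...,0]-p[...,2])<60)&(S[...,2]>.012)
    amb=near&(p[...,0]>p[...,2]+50)&(p[...,0]>p[...,1]+15)
    P=S[lab|amb];print('amber/label z',np.percentile(P[:,2],[1,50,99]).round(4),'xy mean',P.mean(0).round(4),len(P))
    c=np.linalg.lstsq(np.c_[2*P[:,:2],np.ones(len(P))],(P[:,:2]**2).sum(1),rcond=None)[0];print('axis',c[:2].round(4))
    return p
E
python3 - <<'E'
from jar import *
p=jar();cv2.imwrite('pics/s3.png',p[80:330,250:583,::-1].astype(np.uint8))
E
```

```text
{'time': np.float64(9.05), 'tool_pos': array([0.519, 0.31 , 0.079]), 'wrist_force': array([-0.809, -0.559, -1.579]), 'width': np.float64(0.503), 'grip_force': np.float64(41.031)}
amber/label z [0.0995 0.1212 0.1537] xy mean [0.5341 0.3011 0.1217] 371
axis [0.5162 0.3104]
```

View pics/s3.png

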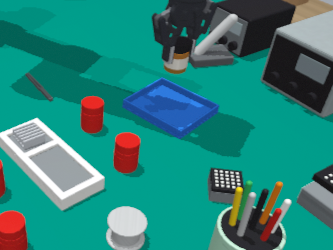

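The jar is held upright over the tray, at crop (178,55), with its underside at z≈0.099.

Emit:
jog_arm:
  motion:
    - [-0.3, 0, 0, 10, 0]
    - [-0.3, 0, 0, 18, 0]
    - [-0.3, 0, 0, 20, 0]
    - [-0.3, 0, 0, 18, 0]
    - [-0.3, 0, 0, 12, 0]
    - [-0.3, 0, 0, 8, 0]
    - [-0.3, 0, 0, 4, 0]
    - [-0.3, 0, 0, 2, 0]
    - [-0.3, 0, 0, 0, 0]
    - [-0.3, 0, 0, 0, 0]

```text
time: 9.93
tool_pos: [0.5203, 0.3115, -0.0119]
tcp_rot: [0.001, 3.14, 0.001]
wrist_force: [0.1, 0.1, -1.4]
width: 0.51
grip_force: 41.0
```

```bash
python3 -c "
from jar import *
jar()"
```

```text
{'time': np.float64(9.933), 'tool_pos': array([ 0.52 ,  0.312, -0.012]), 'wrist_force': array([ 0.138,  0.118, -1.444]), 'width': np.float64(0.51), 'grip_force': np.float64(41.03)}
amber/label z [0.0091 0.0312 0.1996] xy mean [0.5356 0.302  0.0339] 303
axis [0.5186 0.3113]
```

Emit:
jog_arm:
  motion:
    - [-0.3, 0, 0, 1, 0]
    - [-0.3, 0, 0, 1, 0]
    - [-0.3, 0, 0, 1, 0]
    - [-0.3, 0, 0, 0, 0]

```text
time: 10.32
tool_pos: [0.5198, 0.3114, -0.0153]
tcp_rot: [0.001, 3.141, 0.001]
wrist_force: [-0.8, 0.4, 1.2]
width: 0.506
grip_force: 41.1
```

Contact (z force changed from -1.4 to +1.2 N). I'll release, wait, then rise.

Emit:
jog_arm:
  motion:
    - [0.2, 0, 0, 0, 0]
    - [0.4, 0, 0, 0, 0]
    - [0.7, 0, 0, 0, 0]
    - [0.9, 0, 0, 0, 0]
    - [0.9, 0, 0, 0, 0]
    - [0.9, 0, 0, 0, 0]
    - [0.9, 0, 0, 0, 0]
    - [0.9, 0, 0, 0, 0]

```text
time: 10.98
tool_pos: [0.5194, 0.3111, -0.0158]
tcp_rot: [-0.001, -3.142, -0.0]
wrist_force: [0.7, -0.1, -0.0]
width: 0.949
grip_force: 0.0
```

Emit:
jog_arm:
  motion:
    - [0.9, 0, 0, -8, 0]
    - [0.9, 0, 0, -15, 0]
    - [0.9, 0, 0, -25, 0]
    - [0.9, 0, 0, -30, 0]
    - [0.9, 0, 0, -30, 0]
    - [0.9, 0, 0, -30, 0]
    - [0.9, 0, 0, -20, 0]
    - [0.9, 0, 0, 0, 0]
    - [0.9, 0, 0, 0, 0]

```text
time: 11.73
tool_pos: [0.5208, 0.3119, 0.1448]
tcp_rot: [0.001, 3.138, 0.003]
wrist_force: [-0.6, 0.4, -1.0]
width: 0.95
grip_force: 0.0
```

```bash
python3 - <<'E'
from m import *
s=bot.read_state();print({n:np.round(s[n],3) for n in('time','tool_pos','tcp_rot','wrist_force','width')})
k,p,d=grab('wrist');X=cloud(k,d)
m=(abs(X[...,2]-.065)<.008)&(np.hypot(X[...,0]-.52,X[...,1]-.311)<.05);print('lid',X[m].min(0),X[m].max(0),X[m].mean(0))
k,p,d=grab('top');X=cloud(k,d);Z=X[...,2];p=p.astype(int)
# fresh pocket and led
def box(u0,v0,u1,v1):
    m=np.zeros((480,640),bool);m[v0:v1,u0:u1]=1;return m
g=p[...,1]-p[...,0]
c,e=rect(k,box(280,195,360,320)&(g<30)&(Z>.012)&(Z<.05),.026,'cradle');e=e if e[0]<0 else -e;print('pocket',c-38.5*e)
pf=box(280,195,350,275)&(abs(Z-.0205)<.0035)&(p.max(-1)<190)&(p.max(-1)>60)&(g<25);rect(k,pf,.02,'pocket floor')
rect(k,box(445,205,505,280)&(Z>.022),.03,'led')
E
```

```text
{'time': np.float64(11.733), 'tool_pos': array([0.521, 0.312, 0.145]), 'tcp_rot': array([1.000e-03, 3.138e+00, 3.000e-03]), 'wrist_force': array([-0.596,  0.386, -1.027]), 'width': np.float64(0.95)}
lid [0.49724687 0.28899856 0.05709038] [0.54078802 0.33216232 0.06768676] [0.51807847 0.31059554 0.06507583]
cradle c [545.5   7.4] size [212.   88.4] long axis deg 5.2
pocket [583.88660812  10.9157443 ]
pocket floor c [585.7  11.2] size [110.   64.9] long axis deg 5.1
led c [ 563.1 -301.9] size [90.3 47.8] long axis deg 11.8
```

The jar stands upright in the tray, with its lid at (0.519, 0.311) and z 0.065. The pocket centre is (0.585, 0.011) with its axis at 5.1°. Next is the LED module.

Emit:
jog_arm:
  motion:
    - [1, -2, -30, 0, 0]
    - [1, -2, -38, 0, 0]
    - [1, -2, -38, 0, 0]
    - [1, -2, -38, 0, 0]
    - [1, -2, -38, 0, 0]
    - [1, -2, -38, 0, 0]
    - [1, -2, -38, 0, 0]
    - [1, -2, -38, 0, 0]
    - [1, -2, -38, 0, 0]

```text
time: 12.58
tool_pos: [0.5353, -0.0245, 0.14]
tcp_rot: [-0.001, -3.138, -0.001]
wrist_force: [0.5, -0.1, 0.5]
width: 1.001
grip_force: 0.0
```

Emit:
jog_arm:
  motion:
    - [1, -2, -38, 0, 0]
    - [1, -2, -38, 0, 0]
    - [1, -2, -38, 0, 0]
    - [1, -2, -38, 0, 0]
    - [1, -2, -38, 0, 0]
    - [1, -2, -38, 0, 0]
    - [1, -2, -38, 0, -4]
    - [1, 0, -12, 0, -7]
    - [1, 0, 0, 0, 0]
    - [1, 0, 0, 0, 0]

```text
time: 13.42
tool_pos: [0.5502, -0.3008, 0.1397]
tcp_rot: [0.293, -3.125, -0.005]
wrist_force: [-0.0, 0.4, -0.2]
width: 0.998
grip_force: 0.0
```

```bash
python3 - <<'E'
from m import *
s=bot.read_state();print({n:np.round(s[n],4) for n in('time','tool_pos','tcp_rot','wrist_force','width')})
k,p,d=grab('wrist');X=cloud(k,d)
m=(X[...,2]>.024)&(X[...,2]<.045)&(np.hypot(X[...,0]-.565,X[...,1]+.302)<.06)
print(X[m].mean(0),m.sum());c,e=rect(k,m,.03,'led');cv2.imwrite('pics/w5.png',p[...,::-1])
r=R.from_rotvec(s['tcp_rot']).as_matrix();t=np.array([*c/1000,.03])-s['tool_pos'];print('in tool mm',(r.T@t*1000).round(1),'tool y deg',np.degrees(np.arctan2(r[1,1],r[0,1])))
E
```

```text
{'time': np.float64(13.4167), 'tool_pos': array([ 0.5502, -0.3008,  0.1397]), 'tcp_rot': array([ 0.2928, -3.1246, -0.0046]), 'wrist_force': array([-0.0035,  0.4149, -0.2338]), 'width': np.float64(0.9984)}
[ 0.56215818 -0.30342372  0.03131616] 7594
led c [ 564.4 -303. ] size [90.9 45. ] long axis deg 11.5
in tool mm [-13.8  -5.2 109.7] tool y deg 100.70577540219638
```

View pics/w5.png

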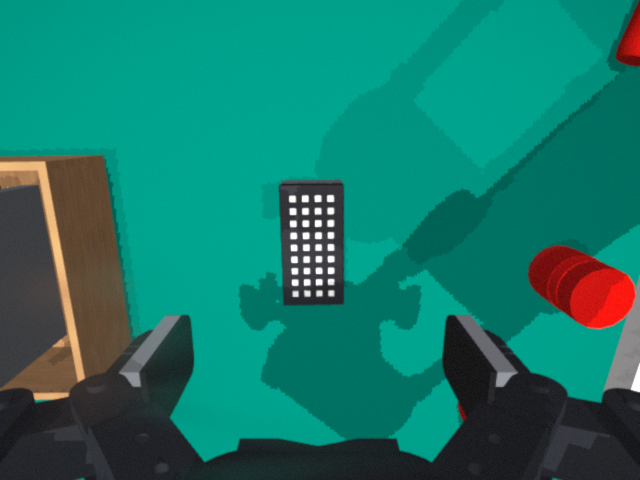

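The LED module is at (312,243), aligned with the gripper, and the side box is clear.

Emit:
jog_arm:
  motion:
    - [1, -14, -5, 0, -1]
    - [1, 0, 0, 30, 0]
    - [1, 0, 0, 35, 0]
    - [1, 0, 0, 35, 0]
    - [1, 0, 0, 30, 0]
    - [1, 0, 0, 22, 0]
    - [1, 0, 0, 14, 0]
    - [1, 0, 0, 8, 0]
    - [1, 0, 0, 0, 0]
    - [1, 0, 0, 0, 0]

```text
time: 14.3
tool_pos: [0.5671, -0.3028, -0.0311]
tcp_rot: [-0.328, 3.124, -0.001]
wrist_force: [0.5, 0.1, 0.6]
width: 1.005
grip_force: 0.0
```

Emit:
jog_arm:
  motion:
    - [0.3, 0, 0, 0, 0]
    - [0.1, 0, 0, 0, 0]
    - [-0.1, 0, 0, 0, 0]
    - [-0.2, 0, 0, 0, 0]
    - [-0.3, 0, 0, 0, 0]
    - [-0.3, 0, 0, 0, 0]
    - [-0.3, 0, 0, 0, 0]
  force: 40

```text
time: 14.88
tool_pos: [0.5677, -0.3039, -0.0301]
tcp_rot: [-0.326, 3.122, -0.002]
wrist_force: [-0.3, 0.7, 6.8]
width: 0.518
grip_force: 43.1
```

```bash
python3 - <<'E'
from m import *
s=bot.read_state();x,y,z=s['tool_pos'];print({n:np.round(s[n],4) for n in('tool_pos','wrist_force','width','grip_force')})
k,p,d=grab('scene');S=cloud(k,d);p=p.astype(int)
near=(np.hypot(S[...,0]-x,S[...,1]-y)<.06)&(S[...,2]<.1)
u=proj(k,[[x,y,.03]])[0].astype(int);print(u)
c=p[u[1]-60:u[1]+40,u[0]-67:u[0]+66,::-1].astype(np.uint8);cv2.imwrite('pics/s5.png',cv2.resize(c,(532,400),interpolation=cv2.INTER_CUBIC))
E
```

```text
{'tool_pos': array([ 0.5677, -0.3039, -0.0301]), 'wrist_force': array([-0.3169,  0.6858,  6.8238]), 'width': np.float64(0.5183), 'grip_force': np.float64(43.134)}
[121 308]
```

View pics/s5.png

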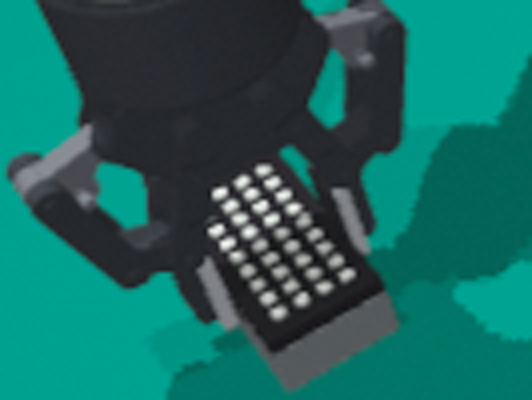

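The module is gripped across its width: the pads lie on its long sides and the dots face up. Lifting, turning and carrying it to the pocket.

Emit:
jog_arm:
  motion:
    - [-0.3, 0, 0, -5, 0]
    - [-0.3, 0, 0, -12, 0]
    - [-0.3, 0, 0, -20, 0]
    - [-0.3, 0, 0, -22, 0]
    - [-0.3, 0, 0, -20, 0]
    - [-0.3, 0, 0, -11, 3]
    - [-0.3, 0, 0, 0, 3.4]
    - [-0.3, -2, 12, 0, 0]
    - [-0.3, -3, 20, 0, 0]
    - [-0.3, -4, 26, 0, 0]

```text
time: 15.77
tool_pos: [0.5692, -0.2443, 0.0581]
tcp_rot: [0.152, -3.137, -0.0]
wrist_force: [0.7, 0.6, -0.9]
width: 0.516
grip_force: 42.3
```

Emit:
jog_arm:
  motion:
    - [-0.3, -5, 28, 0, 0]
    - [-0.3, -5, 28, 0, 0]
    - [-0.3, -5, 28, 0, 0]
    - [-0.3, -5, 28, 0, 0]
    - [-0.3, -5, 28, 0, 0]
    - [-0.3, -5, 28, 0, 0]
    - [-0.3, -4, 28, 0, 0]
    - [-0.3, -4, 26, 0, 0]
    - [-0.3, -4, 20, 0, 0]
    - [-0.3, -3, 12, 0, 0]

```text
time: 16.6
tool_pos: [0.5887, 0.0157, 0.0576]
tcp_rot: [0.157, -3.136, -0.001]
wrist_force: [0.1, -0.2, -0.2]
width: 0.516
grip_force: 42.3
```

Emit:
jog_arm:
  motion:
    - [-0.3, 0, 0, 0, 0]
    - [-0.3, 0, 0, 0, 0]
    - [-0.3, 0, 0, 0, 0]

```text
time: 16.85
tool_pos: [0.5896, 0.0121, 0.0579]
tcp_rot: [0.153, -3.137, 0.001]
wrist_force: [0.5, -0.1, 0.0]
width: 0.52
grip_force: 42.3
```

```bash
cat > led.py <<'E'
from m import *
def led(zt):
    s=bot.read_state();x,y,z=s['tool_pos'];print({n:np.round(s[n],4) for n in('time','tool_pos','wrist_force','width','grip_force')})
    r=R.from_rotvec(s['tcp_rot']).as_matrix();print('tool y deg',np.degrees(np.arctan2(r[1,1],r[0,1])))
    for n in('wrist','scene'):
        k,p,d=grab(n);X=cloud(k,d);p=p.astype(int)
        g=(p[...,1]-p[...,0]<30)&(p.max(-1)<120)
        near=(np.hypot(X[...,0]-x,X[...,1]-y)<.065)&(abs(X[...,2]-zt)<.006)
        P=X[near];print(n,'top z',np.median(P[:,2]),'n',len(P),'mean',P.mean(0).round(4))
        q=cv2.minAreaRect((P[:,:2]*1000).astype(np.float32));print(n,np.round(q[0],1),np.round(q[1],1),round(q[2],1))
        cx=(X[...,2]-zt)
    return
E
python3 -c "
from led import *
led(.12)
k,p,d=grab('top');cv2.imwrite('pics/t6.png',p[...,::-1]);np.savez('t6.npz',d=d)
"
```

```text
{'time': np.float64(16.85), 'tool_pos': array([0.5896, 0.0121, 0.0579]), 'wrist_force': array([ 0.4692, -0.0832,  0.0033]), 'width': np.float64(0.5205), 'grip_force': np.float64(42.3227)}
tool y deg 95.58165240657074
wrist top z 0.11933822205007749 n 36065 mean [0.5802 0.0105 0.1194]
wrist [585.1  11. ] [86.3 71.7] 5.4
scene top z 0.1174171849130467 n 835 mean [0.6017 0.0136 0.1178]
scene [594.6  11.4] [85.2 69.5] 25.2
```

Emit:
jog_arm:
  motion:
    - [-0.3, 1, -1, 8, 0]
    - [-0.3, 0, 0, 14, 0]
    - [-0.3, 0, 0, 14, 0]
    - [-0.3, 0, 0, 12, 0]
    - [-0.3, 0, 0, 8, 0]
    - [-0.3, 0, 0, 5, 0]
    - [-0.3, 0, 0, 3, 0]
    - [-0.3, 0, 0, 1, 0]
    - [-0.3, 0, 0, 0, 0]
    - [-0.3, 0, 0, 0, 0]

```text
time: 17.83
tool_pos: [0.5898, 0.0115, -0.0062]
tcp_rot: [-0.152, 3.137, -0.0]
wrist_force: [-0.2, 0.4, -1.1]
width: 0.518
grip_force: 42.3
```

```bash
python3 -c "
from led import *
led(.053)"
```

```text
{'time': np.float64(17.8333), 'tool_pos': array([ 0.5898,  0.0115, -0.0062]), 'wrist_force': array([-0.2023,  0.3768, -1.1053]), 'width': np.float64(0.5177), 'grip_force': np.float64(42.3224)}
tool y deg 95.56062238316584
wrist top z 0.0551647634213297 n 35816 mean [0.5801 0.0099 0.0551]
wrist [585.2  10.2] [86.2 71.9] 5.5
scene top z 0.05322685244522335 n 792 mean [0.604 0.013 0.053]
scene [596.   11.7] [82.6 68.6] 22.3
```

Emit:
jog_arm:
  motion:
    - [-0.3, 0, 0, 1, 0]
    - [-0.3, 0, 0, 1, 0]
    - [-0.3, 0, 0, 1, 0]
    - [-0.3, 0, 0, 0, 0]
    - [-0.3, 0, 0, 0, 0]

```text
time: 18.35
tool_pos: [0.589, 0.0116, -0.0099]
tcp_rot: [0.152, -3.138, -0.0]
wrist_force: [-0.2, -0.5, -1.0]
width: 0.517
grip_force: 42.3
```

Emit:
jog_arm:
  motion:
    - [-0.3, 0, 0, 0.7, 0]
    - [-0.3, 0, 0, 0.7, 0]
    - [-0.3, 0, 0, 0, 0]

```text
time: 18.6
tool_pos: [0.5891, 0.0115, -0.01]
tcp_rot: [0.152, -3.138, 0.0]
wrist_force: [-3.3, 0.5, 6.4]
width: 0.519
grip_force: 43.2
```

Contact at reported z -0.010, against -0.030 at the pick, so the underside is at 20 mm, the pocket floor. Releasing.

Emit:
jog_arm:
  motion:
    - [0.2, 0, 0, 0, 0]
    - [0.4, 0, 0, 0, 0]
    - [0.7, 0, 0, 0, 0]
    - [0.9, 0, 0, 0, 0]
    - [0.9, 0, 0, 0, 0]
    - [0.9, 0, 0, 0, 0]
    - [0.9, 0, 0, 0, 0]

```text
time: 19.18
tool_pos: [0.5891, 0.0115, -0.0113]
tcp_rot: [0.152, -3.138, -0.0]
wrist_force: [-0.2, -0.7, 0.1]
width: 0.95
grip_force: 0.0
```

Emit:
jog_arm:
  motion:
    - [0.9, 0, 0, -8, 0]
    - [0.9, 0, 0, -15, 0]
    - [0.9, 0, 0, -25, 0]
    - [0.9, 0, 0, -30, 0]
    - [0.9, 0, 0, -30, 0]
    - [0.9, 0, 0, -30, 0]
    - [0.9, 20, 0, -20, 0]
    - [0.9, 30, 0, 0, 0]
    - [0.9, 0, 0, 0, 0]
    - [0.9, 0, 0, 0, 0]

```text
time: 20.02
tool_pos: [0.5385, 0.0067, 0.1476]
tcp_rot: [-0.152, 3.137, -0.0]
wrist_force: [0.2, 0.6, -0.2]
width: 0.947
grip_force: 0.0
```

```bash
python3 - <<'E'
from m import *
s=bot.read_state();print({n:np.round(s[n],4) for n in('time','tool_pos','wrist_force','width')})
k,p,d=grab('wrist');X=cloud(k,d)
m=(abs(X[...,2]-.05)<.006)&(np.hypot(X[...,0]-.585,X[...,1]-.011)<.065)
P=X[m];A=np.linalg.lstsq(np.c_[P[:,:2],np.ones(len(P))],P[:,2],rcond=None)[0];print('top z',np.median(P[:,2]),'slope',A[:2])
rect(k,m,.05,'led')
k2,p2,d2=grab('scene');S=cloud(k2,d2)
m=(abs(S[...,2]-.05)<.006)&(np.hypot(S[...,0]-.585,S[...,1]-.011)<.065);P=S[m];print('scene',P.mean(0).round(4))
m=(abs(S[...,2]-.065)<.006)&(np.hypot(S[...,0]-.52,S[...,1]-.311)<.04);print('jar lid',S[m].mean(0).round(4),np.ptp(S[m],axis=0).round(3))
cv2.imwrite('pics/end.png',np.hstack([cv2.resize(p[:,:,::-1],(400,300)),cv2.resize(p2[120:320,220:487,::-1],(400,300))]))
E
```

```text
{'time': np.float64(20.0167), 'tool_pos': array([0.5385, 0.0067, 0.1476]), 'wrist_force': array([ 0.2375,  0.5509, -0.2179]), 'width': np.float64(0.9472)}
top z 0.051317247466138555 slope [ 0.00500726 -0.00010628]
led c [586.1  10.3] size [92. 45.] long axis deg 5.5
scene [0.5905 0.0098 0.049 ]
jar lid [0.5211 0.3089 0.0627] [0.045 0.044 0.007]
```

View pics/end.png

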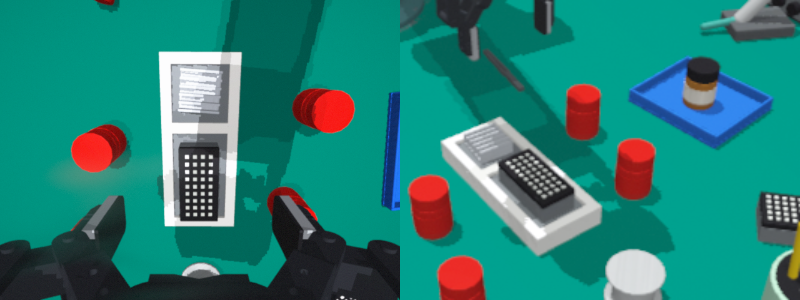

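The module lies flat in the oblong pocket, dots up, about 1–2 mm off centre. The jar stands upright in the tray and the arm is clear.

```bash
python3 -c "
from workcell import bot
print(bot.finish_job())"
```

```text
the job is handed in; nothing more can be done
None
```

The job is handed in: the jar stands upright in the tray and the LED module lies flat, dots up, in the oblong pocket about 1–2 mm off centre; on the first grasp the fingers pressed on the lid and rocked the jar roughly 10°, but it settled upright again.

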